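# Put three mixed-up actuator parts back in their sample trays

## Robot

A 7-joint arm with a two-finger parallel gripper is mounted at the origin on a cart in front of the work surface, level with it; the furniture and walls round the work are solid. World frame = base frame: x ahead of the robot, y to its left, z up, the work surface at z = 0. Lengths are in m, angles in rad, forces in N, time in s.
With the tool pointing down it reaches from about 0.425 to 0.875 m from the base axis. Payload 4.7 kg.
Tool frame: the origin (TCP) lies between the finger pads; the fingertips stand 11 mm ahead of it and the grasp point (between the pads) lies 8 mm behind it; z points along the fingers, y is the line along which they close (so a half turn about z gives the same grasp; the last joint's range is limited). The gripper opens to 85 mm and grips with 20 to 120 N. Pads are 22 mm wide; open, the fingers measure 114 mm over their backs; the gripper's body (76 mm by 85 mm) begins 54 mm behind the grasp point. The pads swing forward as they close: fully open they stand 13 mm farther back than shut.
Start: joints at [1.339, 0.321, -0.07, 1.45, 0.023, 1.371, -0.057], TCP at [0.158, -0.63, 0.242] pointing down, gripper open.
Joint ranges: [-2.86, 2.86], [-0.3, 2.09], [-1.38, 1.24], [0.06, 2.45], [-1.56, 4.7], [0.09, 2.05], [-2.69, 2.69]. Speed limits (rad/s): [2.57, 2.57, 3.14, 3.14, 3.14, 3.14, 3.14].

## Interface

Orientations are given as a rotation vector (axis times angle).
In Python, from plant import readout, optics, arm gives the robot as it stands.
- The arm moves only by the shell command python3 -m pendant 'ROWS' [FORCE]. ROWS is JSON, a list of rows, each an object of numbers: "ax", "ay", "az": the turn, a rotation vector about the tool's x, y, z in degrees; "x", "y", "z": the shift along the tool's x, y, z in m; "hand": the opening in per cent of the stroke, from 0 (shut) to 100 (fully open). In form: [{"ax": .., "ay": .., "az": .., "x": .., "y": .., "z": .., "hand": ..}, ...]. A call has 1 to 12 rows; each row is the pose to reach, as a shift and turn from the pose commanded when the call began, along the tool's axes at that moment; what a row does not reach only later rows make up. A row lasts 1/10 s, in which the tool goes at most 50 mm and 8.59 degrees, less where a joint would pass 70% of its speed; a pose out of reach is approached as far as the arm can. A call with a gripper value outside its range is refused whole. The fingers move at their own pace and stop on an object; FORCE is the grip in N (left out, the last holds). Time passes only in rows, so rows that repeat a pose let the fingers close. It gives the time, the measured TCP pose, the force, the opening and the grip force at its end, in the units of the state.
- readout.get_state(): the state, without advancing time (a new reading comes with each control period).
- optics.camera(name): name is "scene" or "top" or "wrist"; returns (picture, depth): 384x512x3 uint8, red, green, blue; 384x512 float32, m along the optical axis (not along the pixel's ray), 0 where there is no reading.
- optics.camera_info(name): a dict with "vertical_fov" (degrees; the focal length in pixels is half the picture's height over the tangent of half this angle, whatever the lens; pixels are square), "cx", "cy" (the principal point, pixels), "k1" (the pictures are not rectified: a ray, as slopes to the right and down, at radius r is drawn at 1 + k1 r^2 times it, then the intrinsics apply), "world_to_cam" (4x4, takes a point from world to camera coordinates); the wrist camera has in their place "T_tool_cam" (4x4, takes a point from camera to tool coordinates, whose origin is the TCP and whose axes are the flange's). Camera axes: x right, y down, z forward; pixel columns grow to the right and rows downward; lengths in m; the calibration is good to about 2 mm. A picture is of the moment at which its call begins: read the wrist's pose just before it. camera_info takes no time and is no camera call.
- arm.hand_in(): hands the job in; it is judged then, once.
The state is a dict: "clock": time; "joint_positions": joint angles; "joint_velocities": joint speeds; "joint_torque": joint torques, N m; "ee_pos": TCP position; "tcp_rot": TCP orientation; "force": force on the tool from outside, world axes, zero at the start; "moment": the same for the moment, N m; "gripper_width": finger opening in m; "grasp_force": force on a finger pad.
Only numpy, scipy, OpenCV 4.12 (cv2) and the standard library are available. Lean on these libraries where they do the work, as an engineer would, in place of code of your own. Each camera call takes 0.05 s, during which the arm holds its last target. There are 200 camera calls.

## Task

The relay and the two solenoids lie in one another's trays: rearrange them so that each is set down flat in the middle of the tray whose fixed sample matches it - the relay with the relay, the solenoid with its plunger pushed in with the pushed-in sample, the one with its plunger pulled out with the pulled-out sample. The empty tray without a sample is a free spot for parking one part on the way. Leave both plungers as they are, and do not shift or knock over the standing capacitor.

Things in the scene. Friction and masses are not known exactly. Their poses are not given: they have to be found in the camera images.
- relay: Loose clear-cased relay on a black base, standing, 28 mm (x) by 24 mm (y), 37 mm high, with a plain box shape. Origin: centre of its underside; z up. About 0.035 kg. To be held by the sides of its case.
- solenoid_in: Loose open-frame solenoid (steel frame, copper coil), plunger pushed in: the knob's outer face is 25 to 27 mm from the origin along x. Frame a 36 x 30 mm box, 28 mm high; hold across the 30 mm. Origin: centre of the frame's underside; x along the plunger towards the knob, z up. Plunger axis 14 mm up, knob 17 mm across, 5 mm thick; terminal tabs reach 23 mm from the origin at -x. 0.16 kg.
- solenoid_out: The same solenoid but plunger pulled out: a dark rod shows between frame and knob, whose outer face is 40 to 43 mm from the origin along x. Frame a 36 x 30 mm box, 28 mm high; hold across the 30 mm. Origin: centre of the frame's underside; x along the plunger towards the knob, z up. Plunger axis 14 mm up, knob 17 mm across, 5 mm thick; terminal tabs reach 23 mm from the origin at -x. 0.16 kg.
- solenoid_in_plunger (a joint): How far the plunger of solenoid_in is drawn out, in m: 0 is pushed home, 0.020 fully out. Starts below 0.002. Held only by friction of about 3 N, so a bump on the knob shifts it.
- solenoid_out_plunger (a joint): The same for solenoid_out: it starts at 0.015 to 0.018.
- tray_relay: Tray with a relay as sample. Fixed, grey, 118 (x) by 64 (y) mm outside, pocket 110 x 56 mm, floor 4 mm thick, rim 10 mm high. Origin: middle of the pocket, on the underside; x lengthwise, away from the ledge, z up. Beyond its -x end a ledge 44 x 70 mm, 10 mm high, carries the fixed sample (81 mm from the origin), top 47 mm above that; not to be handled.
- tray_in: Tray with a pushed-in solenoid as sample. Fixed, grey, 118 (x) by 64 (y) mm outside, pocket 110 x 56 mm, floor 4 mm thick, rim 10 mm high. Origin: middle of the pocket, on the underside; x lengthwise, away from the ledge, z up. Beyond its -x end a ledge 44 x 70 mm, 10 mm high, carries the fixed sample (81 mm from the origin), top 38 mm above that; not to be handled.
- tray_out: Tray with a pulled-out solenoid as sample. Fixed, grey, 118 (x) by 64 (y) mm outside, pocket 110 x 56 mm, floor 4 mm thick, rim 10 mm high. Origin: middle of the pocket, on the underside; x lengthwise, away from the ledge, z up. Beyond its -x end a ledge 44 x 70 mm, 10 mm high, carries the fixed sample (81 mm from the origin), top 38 mm above that; not to be handled.
- tray_spare: The spare tray, empty at the start, without ledge and sample. All trays lie on a plywood board, its top 100 mm above the desk. Fixed, grey, 118 (x) by 64 (y) mm outside, pocket 110 x 56 mm, floor 4 mm thick, rim 10 mm high. Origin: middle of the pocket, on the underside; x lengthwise, z up.
- capacitor: Bystander: a loose upright dark blue can capacitor, 35 mm across and 60 mm high, standing on the same board, nearer the robot. Origin: centre of its underside.

How it is judged:
By the outcome, as a careful person would: the job done as asked, in the order asked, and still so for the second after the job is handed in, with the robot touching nothing.
It also fails if it takes over 102 s, if anything falls off the work surface, if the arm or the gripper's body presses on something with over 40 N, if the wrist force passes 120 N, or if a joint passes its speed limit or range.

## Working session

There is one attempt and no reset: what is moved stays moved. The work goes in short steps, Python scripts to look and compute and a shell command to move; the robot and the scene stay as the last step left them, time stands still between calls to the robot, and variables do not carry over. Pictures are saved under pics/ and viewed, at most 14 in all, crops included, and the job is handed in when it is done.

```bash
ls; mkdir -p pics; python3 - <<'E'
from plant import readout, optics
import cv2,numpy as np
s=readout.get_state();print({k:np.round(v,4).tolist() for k,v in s.items()})
for n in("scene","top"):
    p,d=optics.camera(n);cv2.imwrite(f"pics/{n}0.png",p[:,:,::-1]);np.savez(f"{n}0.npz",p=p,d=d)
    print(n,optics.camera_info(n))
print(optics.camera_info("wrist"))
E
```

```text
pics
{'clock': 0.0, 'joint_positions': [1.3391, 0.3218, -0.0701, 1.4517, 0.0226, 1.3708, -0.0569], 'joint_velocities': [-0.0017, 0.0009, 0.0005, -0.0003, 0.001, 0.0019, -0.0], 'joint_torque': [-0.0, -49.3574, -0.382, -31.4337, 0.013, 0.0111, 0.0], 'ee_pos': [0.158, -0.63, 0.2412], 'tcp_rot': [-3.116, -0.3848, 0.0006], 'force': [0.5002, 0.3199, -0.6571], 'moment': [-0.0463, -0.0459, 0.004], 'grasp_force': 0.0, 'gripper_width': 0.0852}
scene {'vertical_fov': 47.49153176055226, 'cx': 259.3520690169284, 'cy': 189.09555223453128, 'k1': -0.07415887712524603, 'world_to_cam': array([[-5.28946964e-01, -8.48654881e-01,  4.79140479e-05,
         2.22773075e-01],
       [-4.83118533e-01,  3.01070192e-01, -8.22163744e-01,
         2.95107209e-01],
       [ 6.97718849e-01, -4.34904165e-01, -5.69251066e-01,
         9.58345917e-01],
       [ 0.00000000e+00,  0.00000000e+00,  0.00000000e+00,
         1.00000000e+00]])}
top {'vertical_fov': 52.16511311988237, 'cx': 256.34654169190924, 'cy': 194.17249287541782, 'k1': -0.0356680259736301, 'world_to_cam': array([[ 2.39444415e-02, -9.99680112e-01,  8.14478466e-03,
         2.72251175e-04],
       [-9.81438938e-01, -2.50565982e-02, -1.90130947e-01,
         4.05772783e-01],
       [ 1.90274207e-01, -3.44102947e-03, -9.81724954e-01,
         1.17416354e+00],
       [ 0.00000000e+00,  0.00000000e+00,  0.00000000e+00,
         1.00000000e+00]])}
{'vertical_fov': 69.86828561754469, 'cx': 254.14664676216236, 'cy': 194.5953888132942, 'k1': -0.03235138347566383, 'T_tool_cam': array([[ 8.99803234e-04, -9.55979275e-01, -2.93432813e-01,
         7.58124821e-02],
       [ 9.99999170e-01,  1.13090159e-03, -6.17913171e-04,
         7.26119914e-04],
       [ 9.22555821e-04, -2.93432013e-01,  9.55979499e-01,
        -1.30500074e-01],
       [ 0.00000000e+00,  0.00000000e+00,  0.00000000e+00,
         1.00000000e+00]])}
```

View pics/top0.png

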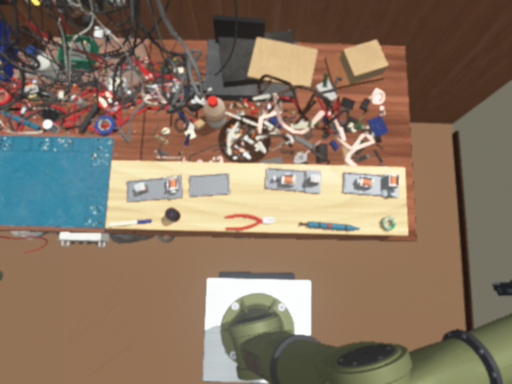

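View pics/scene0.png

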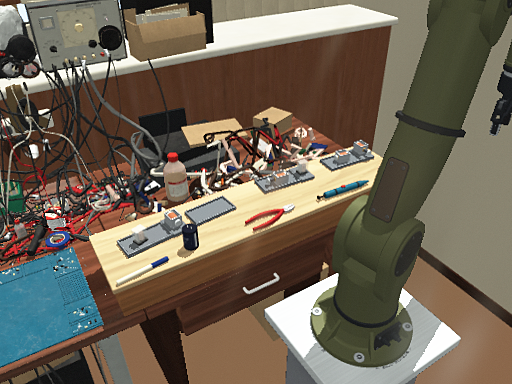

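The top view shows four trays on the board: left (px 153,188), the spare (209,185), the middle one (293,181) and the right one (371,184). The capacitor is at (173,215). I'll enlarge this area.

```bash
cat > h.py <<'E'
import numpy as np, cv2
from scipy.spatial.transform import Rotation as R
from plant import readout, optics
def cam(n, s=None):
    i=optics.camera_info(n); f=192/np.tan(np.radians(i["vertical_fov"]/2))
    if n=="wrist":
        T=np.eye(4);T[:3,:3]=R.from_rotvec(s["tcp_rot"]).as_matrix();T[:3,3]=s["ee_pos"]
        T=T@i["T_tool_cam"]
    else: T=np.linalg.inv(i["world_to_cam"])
    return f,i["cx"],i["cy"],i["k1"],T
def ray(c,uv):
    f,cx,cy,k,T=c; uv=np.atleast_2d(np.asarray(uv,float)); d=(uv-[cx,cy])/f; u=d.copy()
    for _ in range(10): u=d/(1+k*(u**2).sum(1,keepdims=True))
    return T[:3,3],np.c_[u,np.ones(len(u))]@T[:3,:3].T
def onz(c,uv,z):
    o,d=ray(c,uv); return o+d*((z-o[2])/d[:,2])[:,None]
def proj(c,P):
    f,cx,cy,k,T=c; P=np.atleast_2d(P); q=(P-T[:3,3])@T[:3,:3]; u=q[:,:2]/q[:,2:]
    return u*(1+k*(u**2).sum(1,keepdims=True))*f+[cx,cy]
def rot(img,c,x0,x1,y0,y1,z,s):  # rectified top-down map, up=+x left=+y, s px/m
    xs=np.linspace(x1,x0,int((x1-x0)*s)); ys=np.linspace(y1,y0,int((y1-y0)*s))
    X,Y=np.meshgrid(xs,ys,indexing="ij"); p=proj(c,np.c_[X.ravel(),Y.ravel(),0*X.ravel()+z]).astype(np.float32)
    return cv2.remap(img,p[:,0].reshape(X.shape),p[:,1].reshape(X.shape),cv2.INTER_LINEAR)
E
python3 - <<'E'
from h import *
z=np.load("top0.npz");p,d=z["p"],z["d"];c=cam("top")
a=cv2.resize(p[155:240,100:260],None,fx=5,fy=5)[:300];b=cv2.resize(p[155:240,255:415],None,fx=5,fy=5)[:300]
cv2.imwrite("pics/z0.png",np.vstack([a,b])[:,:,::-1])
for n,uv in dict(board=(250,205),L=(153,188),spare=(209,185),M=(293,181),R=(371,184),cap=(173,214),redbottle=(212,100)).items():
    o,dd=ray(c,uv);P=o+dd[0]*d[uv[1],uv[0]];print(n,P.round(3),onz(c,uv,.11).round(3))
E
```

```text
board [0.361 0.028 0.1  ] [[0.36  0.028 0.11 ]]
L [0.403 0.313 0.107] [[0.403 0.312 0.11 ]]
spare [0.417 0.15  0.104] [[0.416 0.149 0.11 ]]
M [ 0.43  -0.094  0.128] [[ 0.434 -0.096  0.11 ]]
R [ 0.426 -0.319  0.13 ] [[ 0.431 -0.326  0.11 ]]
cap [0.321 0.239 0.159] [[0.328 0.249 0.11 ]]
redbottle [0.663 0.148 0.15 ] [[0.681 0.153 0.11 ]]
```

View pics/z0.png

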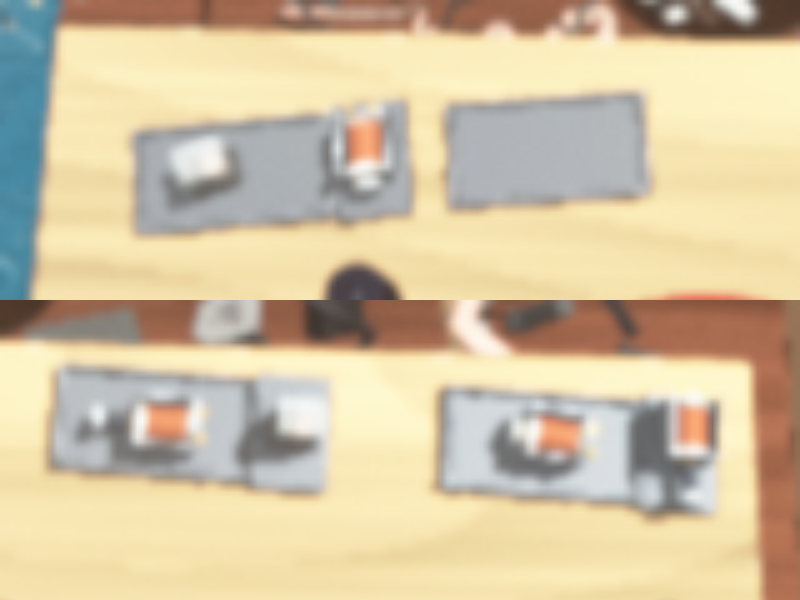

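The enlarged view identifies the contents:
- **Left tray:** pushed-in sample, loose relay in it.
- **Middle tray:** relay sample, loose pulled-out solenoid in it.
- **Right tray:** pulled-out sample, loose pushed-in solenoid in it.

The plan is relay to spare, pushed-in solenoid to left, pulled-out solenoid to right, relay to middle. First I'll hover with tool x along +y and look through the wrist camera.

```bash
cat >> h.py <<'E'
def delta(target, heading):  # tool down, tool x at heading deg in world; shift in current tool axes, turn
    s=readout.get_state(); A=R.from_rotvec(s["tcp_rot"]); h=np.radians(heading)
    B=R.from_matrix(np.array([[np.cos(h),np.sin(h),0],[np.sin(h),-np.cos(h),0],[0,0,-1]]))
    print("t",round(s["clock"],2),"pos",np.round(s["ee_pos"],4),"F",np.round(s["force"],1),"w",round(s["gripper_width"],4),
     "\n shift",A.inv().apply(np.array(target)-s["ee_pos"]).round(4),"turn",np.degrees((A.inv()*B).as_rotvec()).round(2))
def wrist(name):
    s=readout.get_state(); p,d=optics.camera("wrist"); cv2.imwrite(f"pics/{name}.png",p[:,:,::-1]); np.savez(f"{name}.npz",p=p,d=d,pos=s["ee_pos"],rot=s["tcp_rot"])
def load(name):
    z=np.load(name+".npz"); return z["p"],z["d"],cam("wrist",dict(ee_pos=z["pos"],tcp_rot=z["rot"]))
E
python3 -c "
from h import *
delta((.44,-.33,.28),90)"
```

```text
t 0.1 pos [ 0.158  -0.63    0.2413] F [ 0.3 -0.7 -1. ] w 0.0852 
 shift [ 0.3465 -0.2224 -0.0383] turn [-9.000e-02 -6.000e-02 -7.591e+01]
```

```bash
python3 -m pendant '[{"x":0,"y":0,"z":-0.038,"az":0},{"x":0.3465,"y":-0.2224,"z":-0.038,"az":-75.9},{"x":0.3465,"y":-0.2224,"z":-0.038,"az":-75.9},{"x":0.3465,"y":-0.2224,"z":-0.038,"az":-75.9},{"x":0.3465,"y":-0.2224,"z":-0.038,"az":-75.9},{"x":0.3465,"y":-0.2224,"z":-0.038,"az":-75.9},{"x":0.3465,"y":-0.2224,"z":-0.038,"az":-75.9},{"x":0.3465,"y":-0.2224,"z":-0.038,"az":-75.9},{"x":0.3465,"y":-0.2224,"z":-0.038,"az":-75.9},{"x":0.3465,"y":-0.2224,"z":-0.038,"az":-75.9},{"x":0.3465,"y":-0.2224,"z":-0.038,"az":-75.9},{"x":0.3465,"y":-0.2224,"z":-0.038,"az":-75.9}]' 40
python3 -m pendant '[{},{},{}]'
python3 -c "
from h import *
wrist('wR');delta((.44,-.12,.28),90)"
```

```text
t 0.15 pos [ 0.158  -0.6301  0.2415] F [ 0.5 -0.1  0.3] w 0.0849 
 shift [ 0.3976 -0.4262 -0.0379] turn [-8.000e-02 -5.000e-02 -7.591e+01]$[0]: bad value
$[0]: bad value
```

View pics/wR.png

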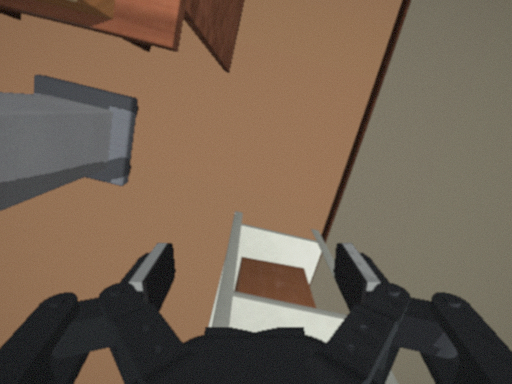

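The rows were refused because every field is required, so the arm hasn't moved. This view shows only the floor and the fingers. Resending with all fields.

```bash
python3 -m pendant '[{"ax":0,"ay":0,"az":0,"x":0,"y":0,"z":-0.038,"hand":100},{"ax":0,"ay":0,"az":-75.9,"x":0.3465,"y":-0.2224,"z":-0.038,"hand":100},{"ax":0,"ay":0,"az":-75.9,"x":0.3465,"y":-0.2224,"z":-0.038,"hand":100},{"ax":0,"ay":0,"az":-75.9,"x":0.3465,"y":-0.2224,"z":-0.038,"hand":100},{"ax":0,"ay":0,"az":-75.9,"x":0.3465,"y":-0.2224,"z":-0.038,"hand":100},{"ax":0,"ay":0,"az":-75.9,"x":0.3465,"y":-0.2224,"z":-0.038,"hand":100},{"ax":0,"ay":0,"az":-75.9,"x":0.3465,"y":-0.2224,"z":-0.038,"hand":100},{"ax":0,"ay":0,"az":-75.9,"x":0.3465,"y":-0.2224,"z":-0.038,"hand":100},{"ax":0,"ay":0,"az":-75.9,"x":0.3465,"y":-0.2224,"z":-0.038,"hand":100},{"ax":0,"ay":0,"az":-75.9,"x":0.3465,"y":-0.2224,"z":-0.038,"hand":100},{"ax":0,"ay":0,"az":-75.9,"x":0.3465,"y":-0.2224,"z":-0.038,"hand":100},{"ax":0,"ay":0,"az":-75.9,"x":0.3465,"y":-0.2224,"z":-0.038,"hand":100}]' 40
python3 -m pendant '[{"ax":0,"ay":0,"az":0,"x":0,"y":0,"z":0,"hand":100},{"ax":0,"ay":0,"az":0,"x":0,"y":0,"z":0,"hand":100},{"ax":0,"ay":0,"az":0,"x":0,"y":0,"z":0,"hand":100}]'
python3 -c "
from h import *
wrist('wR1');delta((.44,-.12,.28),90)"
```

```text
clock: 1.35
ee_pos: [0.4392, -0.3315, 0.28]
tcp_rot: [-2.226, -2.216, 0.002]
force: [-0.4, -0.1, -0.2]
gripper_width: 0.0853
grasp_force: 0.0
clock: 1.65
ee_pos: [0.4393, -0.3315, 0.2802]
tcp_rot: [-2.225, -2.218, 0.0]
force: [-0.5, 0.4, 0.0]
gripper_width: 0.0858
grasp_force: 0.0
t 1.7 pos [ 0.4395 -0.3313  0.2803] F [ 0.4  0.9 -0. ] w 0.0854 
 shift [ 2.113e-01 -0.000e+00  2.000e-04] turn [-0.01  0.   -0.15]
```

View pics/wR1.png

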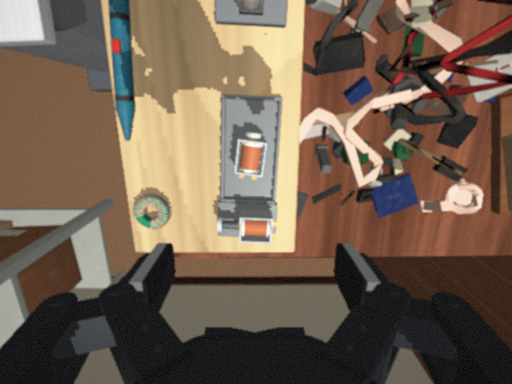

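The wrist view shows the right tray (pocket about px 222–280 × 96–198). The pushed-in solenoid is at (251,157) with its knob up, which is +y. Next I'll photograph the middle and left trays.

```bash
python3 -m pendant '[{"ax":0,"ay":0,"az":0,"x":0.18,"y":0,"z":0,"hand":100},{"ax":0,"ay":0,"az":0,"x":0.18,"y":0,"z":0,"hand":100},{"ax":0,"ay":0,"az":0,"x":0.18,"y":0,"z":0,"hand":100},{"ax":0,"ay":0,"az":0,"x":0.18,"y":0,"z":0,"hand":100},{"ax":0,"ay":0,"az":0,"x":0.18,"y":0,"z":0,"hand":100},{"ax":0,"ay":0,"az":0,"x":0.18,"y":0,"z":0,"hand":100},{"ax":0,"ay":0,"az":0,"x":0.18,"y":0,"z":0,"hand":100}]' >/dev/null
python3 -c "
from h import *
wrist('wM')"
python3 -m pendant '[{"ax":0,"ay":0,"az":0,"x":0.42,"y":0,"z":0,"hand":100},{"ax":0,"ay":0,"az":0,"x":0.42,"y":0,"z":0,"hand":100},{"ax":0,"ay":0,"az":0,"x":0.42,"y":0,"z":0,"hand":100},{"ax":0,"ay":0,"az":0,"x":0.42,"y":0,"z":0,"hand":100},{"ax":0,"ay":0,"az":0,"x":0.42,"y":0,"z":0,"hand":100},{"ax":0,"ay":0,"az":0,"x":0.42,"y":0,"z":0,"hand":100},{"ax":0,"ay":0,"az":0,"x":0.42,"y":0,"z":0,"hand":100},{"ax":0,"ay":0,"az":0,"x":0.42,"y":0,"z":0,"hand":100},{"ax":0,"ay":0,"az":0,"x":0.42,"y":0,"z":0,"hand":100},{"ax":0,"ay":0,"az":0,"x":0.42,"y":0,"z":0,"hand":100},{"ax":0,"ay":0,"az":0,"x":0.42,"y":0,"z":0,"hand":100}]'
python3 -c "
from h import *
wrist('wL')
a=[cv2.imread(f'pics/{n}.png')[:290,90:] for n in('wM','wL')]
cv2.imwrite('pics/ML.png',np.vstack(a))
c=cv2.resize(cv2.imread('pics/wR1.png')[85:250,190:310],None,fx=3,fy=3);cv2.imwrite('pics/Rz.png',c)
"
```

```text
clock: 3.55
ee_pos: [0.4409, 0.2685, 0.2798]
tcp_rot: [-2.222, -2.219, 0.001]
force: [0.4, -0.4, 0.2]
gripper_width: 0.0853
grasp_force: 0.0
```

View pics/ML.png

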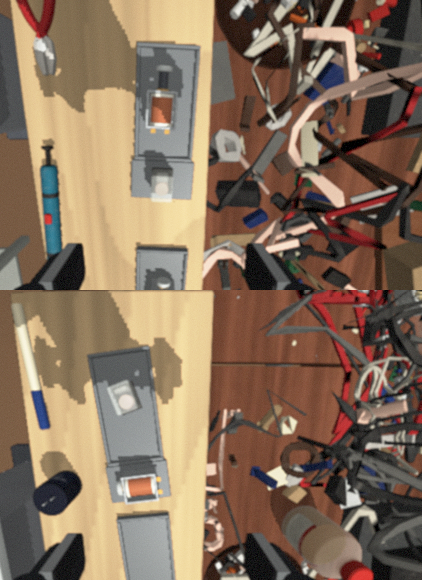

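The composite shows three things:
- **Middle tray (upper picture):** the pulled-out solenoid is at about (160,108) with its rod up, which is +y. The relay sample sits below it.
- **Left tray (lower picture):** the relay is at (125,397), slightly turned, with the pushed-in sample on the ledge.
- **Neighbours:** the spare tray is below the left tray, and the capacitor is at (57,492).

Now I'll measure with depth.

```bash
cat >> h.py <<'E'
def cloud(p,d,c):
    v,u=np.mgrid[:384,:512]; o,r=ray(c,np.c_[u.ravel(),v.ravel()]); return (o+r*d.ravel()[:,None]).reshape(384,512,3)
def blobs(p,d,c,z0,z1,tag,amin=40,xr=(.36,.52)):
    W=cloud(p,d,c); m=((W[...,2]>z0)&(W[...,2]<z1)&(W[...,0]>xr[0])&(W[...,0]<xr[1])).astype(np.uint8)
    n,l,st,_=cv2.connectedComponentsWithStats(m)
    for i in range(1,n):
        if st[i,4]<amin: continue
        q=W[l==i]; r=cv2.minAreaRect((q[:,:2]*1000).astype(np.float32))
        print(tag,"n",st[i,4],"px",st[i,:4],"rect mm",np.round(r[0],1),np.round(r[1],1),"ang",round(r[2],1),"z",np.median(q[:,2]).round(4))
E
python3 - <<'E'
from h import *
for n in("wR1","wM","wL"):
    p,d,c=load(n)
    W=cloud(p,d,c); print(n,"board z",np.median(W[...,2][(abs(W[...,2]-.1)<.006)&(W[...,0]<.39)]).round(4))
    blobs(p,d,c,.102,.2,n+" all",400)
    blobs(p,d,c,.128,.136,n+" sol")
    blobs(p,d,c,.137,.145,n+" rel")
E
```

```text
wR1 board z 0.0988
wR1 all n 1823 px [215   0  73  28] rect mm [ 437.4 -164. ] [22.  69.6] ang 87.3 z 0.1091
wR1 all n 7893 px [217  95  66 149] rect mm [ 434.4 -322.5] [161.4  69.4] ang 87.7 z 0.1081
wR1 sol n 76 px [239   3  25   5] rect mm [ 437.8 -166.4] [ 1.9 21.5] ang 89.2 z 0.132
wR1 sol n 348 px [234 139  34  38] rect mm [ 436.4 -303.6] [36.2 30.1] ang 81.8 z 0.1305
wR1 sol n 681 px [239 214  38  29] rect mm [ 444.  -381.4] [30.3 40.3] ang 87.5 z 0.1325
wR1 sol n 54 px [217 221   8  11] rect mm [ 402.7 -380.1] [12.3  7.7] ang 87.3 z 0.1302
wR1 rel n 79 px [238   0  25   5] rect mm [ 437.2 -166.6] [ 1.3 20.6] ang 87.4 z 0.1406
wM board z 0.0988
wM all n 8950 px [221  42  70 160] rect mm [442.1 -93.9] [161.5  70. ] ang 86.5 z 0.1081
wM all n 3736 px [223 247  56  85] rect mm [ 435.2 -303.3] [125.6  68.9] ang 87.1 z 0.105
wM sol n 369 px [235  90  33  40] rect mm [438.3 -76.8] [35.3 30.2] ang 85.7 z 0.1306
wM sol n 240 px [237 290  29  28] rect mm [ 436.7 -303.6] [36.1 30.2] ang 81.6 z 0.1302
wM rel n 50 px [242 173  22   9] rect mm [ 440.1 -139.4] [ 5.6 22.1] ang 73.5 z 0.1422
wL board z 0.0989
wL all n 8667 px [177  56  84 158] rect mm [404.9 313. ] [ 70.1 162.2] ang 7.2 z 0.1071
wL all n 3786 px [207 223  61  87] rect mm [421.2 152.2] [ 64.4 118.3] ang 5.6 z 0.1031
wL sol n 77 px [211 181  35   8] rect mm [414.6 268.5] [35.6  2.5] ang 7.4 z 0.1325
wL sol n 697 px [207 186  46  27] rect mm [415.4 252.9] [48.2 26.8] ang 1.5 z 0.1324
wL rel n 700 px [197  90  31  35] rect mm [402.2 345.9] [22.2 27.4] ang 21.0 z 0.14
```

View pics/Rz.png

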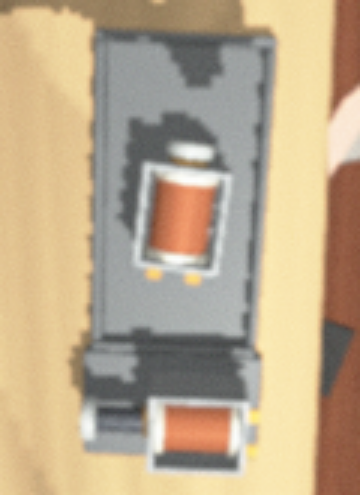

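The sizes and heights check out: 162×70 trays with ledge, 118×64 spare, 36×30 frames, and z values within 1–2 mm. Positions in mm, with headings in degrees:

| Item | x, y | Heading |
|---|---|---|
| Right tray | 435.3, −300.5 | 87.7 |
| Middle tray | 443.4, −71.9 | 86.5 |
| Left tray | 402.1, 334.8 | 97.2 |
| Spare tray | 421.2, 152.2 | 95.6 |
| Pushed-in solenoid | 436.5, −303.6 | 81.8 |
| Pulled-out solenoid | 438.3, −76.8 | 85.7 |
| Relay | 402.2, 345.9 | 111 |

I'll go for the relay first.

```bash
python3 -m pendant '[{"ax":0,"ay":0,"az":-21,"x":0.077,"y":-0.039,"z":0.04,"hand":100},{"ax":0,"ay":0,"az":-21,"x":0.077,"y":-0.039,"z":0.04,"hand":100},{"ax":0,"ay":0,"az":-21,"x":0.077,"y":-0.039,"z":0.07,"hand":100},{"ax":0,"ay":0,"az":-21,"x":0.077,"y":-0.039,"z":0.09,"hand":100},{"ax":0,"ay":0,"az":-21,"x":0.077,"y":-0.039,"z":0.1,"hand":100},{"ax":0,"ay":0,"az":-21,"x":0.077,"y":-0.039,"z":0.1,"hand":100}]'
python3 -c "
from h import *
delta((.402,.346,.130),111)"
```

```text
clock: 4.2
ee_pos: [0.4019, 0.3443, 0.1791]
tcp_rot: [1.784, 2.586, -0.004]
force: [0.1, -0.8, 0.3]
gripper_width: 0.0856
grasp_force: 0.0
t 4.2 pos [0.4019 0.3443 0.1791] F [ 0.1 -0.8  0.3] w 0.0856 
 shift [0.0016 0.0008 0.0491] turn [-0.13  0.09 -0.2 ]
```

```bash
python3 -m pendant '[{"ax":0,"ay":0,"az":0,"x":0.001,"y":0.0005,"z":0.025,"hand":100},{"ax":0,"ay":0,"az":0,"x":0.001,"y":0.0005,"z":0.045,"hand":100},{"ax":0,"ay":0,"az":0,"x":0.001,"y":0.0005,"z":0.049,"hand":100},{"ax":0,"ay":0,"az":0,"x":0.001,"y":0.0005,"z":0.049,"hand":0},{"ax":0,"ay":0,"az":0,"x":0.001,"y":0.0005,"z":0.049,"hand":0},{"ax":0,"ay":0,"az":0,"x":0.001,"y":0.0005,"z":0.049,"hand":0},{"ax":0,"ay":0,"az":0,"x":0.001,"y":0.0005,"z":0.049,"hand":0},{"ax":0,"ay":0,"az":0,"x":0.001,"y":0.0005,"z":0.049,"hand":0},{"ax":0,"ay":0,"az":0,"x":0.001,"y":0.0005,"z":0.049,"hand":0},{"ax":0,"ay":0,"az":0,"x":0.001,"y":0.0005,"z":0.049,"hand":0},{"ax":0,"ay":0,"az":0,"x":0.001,"y":0.0005,"z":0.049,"hand":0},{"ax":0,"ay":0,"az":0,"x":0.001,"y":0.0005,"z":0.049,"hand":0}]' 30
python3 -c "
from h import *
delta((.4212,.1522,.20),95.6)"
```

```text
clock: 5.4
ee_pos: [0.4019, 0.3481, 0.1321]
tcp_rot: [1.779, 2.588, 0.002]
force: [-0.2, -0.5, 5.9]
gripper_width: 0.0223
grasp_force: 30.5
t 5.4 pos [0.4019 0.3481 0.1321] F [-0.2 -0.5  5.9] w 0.0223 
 shift [-0.1898 -0.052  -0.0679] turn [ 7.000e-02 -1.000e-02  1.538e+01]
```

```bash
python3 -m pendant '[{"ax":0,"ay":0,"az":0,"x":0,"y":0,"z":-0.02,"hand":0},{"ax":0,"ay":0,"az":0,"x":0,"y":0,"z":-0.05,"hand":0},{"ax":0,"ay":0,"az":0,"x":0,"y":0,"z":-0.07,"hand":0},{"ax":0,"ay":0,"az":0,"x":0,"y":0,"z":-0.07,"hand":0},{"ax":0,"ay":0,"az":0,"x":0,"y":0,"z":-0.07,"hand":0}]'
python3 -c "
from h import *
wrist('g1');cv2.imwrite('pics/g1z.png',cv2.resize(cv2.imread('pics/g1.png')[40:384,60:480],None,fx=1.7,fy=1.7))
delta((.4212,.1522,.20),95.6)"
```

```text
clock: 5.9
ee_pos: [0.4014, 0.3474, 0.2009]
tcp_rot: [1.78, 2.588, -0.001]
force: [0.2, -0.7, -1.6]
gripper_width: 0.0223
grasp_force: 29.8
t 5.95 pos [0.4011 0.347  0.2002] F [ 0.1  0.1 -1.7] w 0.0224 
 shift [-0.1891 -0.0509  0.0005] turn [-0.07  0.05 15.37]
```

View pics/g1z.png

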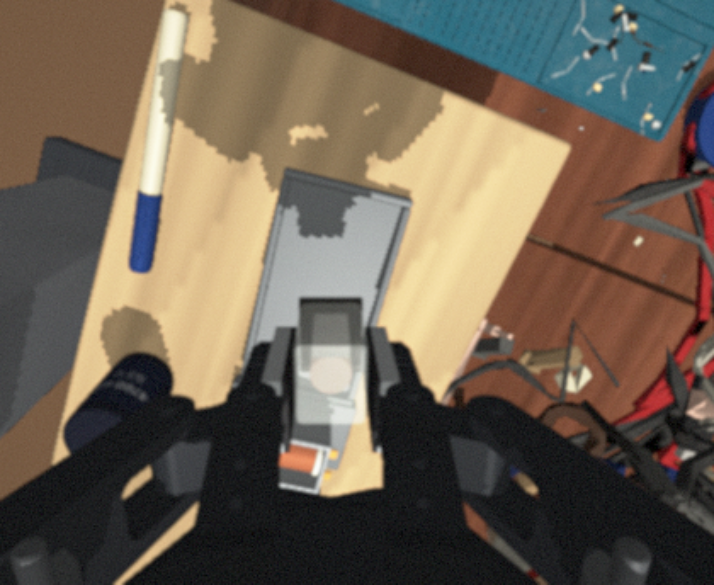

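The relay is held square between the pads. Now to the spare tray.

```bash
python3 -m pendant '[{"ax":0,"ay":0,"az":15.4,"x":-0.189,"y":-0.051,"z":0,"hand":0},{"ax":0,"ay":0,"az":15.4,"x":-0.189,"y":-0.051,"z":0,"hand":0},{"ax":0,"ay":0,"az":15.4,"x":-0.189,"y":-0.051,"z":0,"hand":0},{"ax":0,"ay":0,"az":15.4,"x":-0.189,"y":-0.051,"z":0,"hand":0},{"ax":0,"ay":0,"az":15.4,"x":-0.189,"y":-0.051,"z":0,"hand":0},{"ax":0,"ay":0,"az":15.4,"x":-0.189,"y":-0.051,"z":0.03,"hand":0},{"ax":0,"ay":0,"az":15.4,"x":-0.189,"y":-0.051,"z":0.055,"hand":0},{"ax":0,"ay":0,"az":15.4,"x":-0.189,"y":-0.051,"z":0.055,"hand":0},{"ax":0,"ay":0,"az":15.4,"x":-0.189,"y":-0.051,"z":0.055,"hand":0}]'
python3 -c "
from h import *
delta((.4212,.1522,.1325),95.6)"
```

```text
clock: 6.85
ee_pos: [0.4208, 0.1535, 0.146]
tcp_rot: [-2.108, -2.326, 0.001]
force: [0.1, 1.0, 0.3]
gripper_width: 0.0224
grasp_force: 29.8
t 6.85 pos [0.4208 0.1535 0.146 ] F [0.1 1.  0.3] w 0.0224 
 shift [-0.0013  0.0003  0.0135] turn [-0.12 -0.08  0.05]
```

```bash
python3 -m pendant '[{"ax":0,"ay":0,"az":0,"x":-0.001,"y":0,"z":0.008,"hand":0},{"ax":0,"ay":0,"az":0,"x":-0.001,"y":0,"z":0.012,"hand":0},{"ax":0,"ay":0,"az":0,"x":-0.001,"y":0,"z":0.0135,"hand":0},{"ax":0,"ay":0,"az":0,"x":-0.001,"y":0,"z":0.0135,"hand":0}]'
python3 -m pendant '[{"ax":0,"ay":0,"az":0,"x":0,"y":0,"z":0.0005,"hand":45},{"ax":0,"ay":0,"az":0,"x":0,"y":0,"z":0,"hand":50},{"ax":0,"ay":0,"az":0,"x":0,"y":0,"z":0,"hand":60},{"ax":0,"ay":0,"az":0,"x":0,"y":0,"z":0,"hand":60},{"ax":0,"ay":0,"az":0,"x":0,"y":0,"z":-0.03,"hand":60},{"ax":0,"ay":0,"az":0,"x":0,"y":0,"z":-0.07,"hand":100},{"ax":0,"ay":0,"az":0,"x":0,"y":0,"z":-0.11,"hand":100},{"ax":0,"ay":0,"az":0,"x":0,"y":0,"z":-0.14,"hand":100},{"ax":0,"ay":0,"az":0,"x":0,"y":0,"z":-0.14,"hand":100},{"ax":0,"ay":0,"az":0,"x":0,"y":0,"z":-0.14,"hand":100}]'
python3 -c "
from h import *
wrist('s1');p,d,c=load('s1');blobs(p,d,c,.137,.145,'rel')
delta((.4365,-.3036,.20),81.8)"
```

```text
clock: 7.25
ee_pos: [0.4216, 0.152, 0.1328]
tcp_rot: [2.11, 2.327, -0.0]
force: [0.4, 0.6, 0.7]
gripper_width: 0.0225
grasp_force: 29.8
clock: 8.25
ee_pos: [0.4218, 0.152, 0.273]
tcp_rot: [2.11, 2.326, 0.0]
force: [-0.5, 0.3, -0.2]
gripper_width: 0.0858
grasp_force: 0.0
rel n 584 px [244 176  22  27] rect mm [423.6 150.9] [21.3 27.9] ang 5.1 z 0.14
t 8.3 pos [0.4212 0.1518 0.2721] F [-0.2  0.1  0.3] w 0.0853 
 shift [-0.4547 -0.029   0.0723] turn [-0.05  0.03 13.79]
```

The relay is parked. Comparing the measured centre with the grip centre shows a camera bias of about +2 mm along tool y, which I'll allow for from here. Now the pushed-in solenoid in the right tray.

```bash
python3 -m pendant '[{"ax":0,"ay":0,"az":13.8,"x":-0.4547,"y":-0.031,"z":0,"hand":100},{"ax":0,"ay":0,"az":13.8,"x":-0.4547,"y":-0.031,"z":0,"hand":100},{"ax":0,"ay":0,"az":13.8,"x":-0.4547,"y":-0.031,"z":0,"hand":100},{"ax":0,"ay":0,"az":13.8,"x":-0.4547,"y":-0.031,"z":0,"hand":100},{"ax":0,"ay":0,"az":13.8,"x":-0.4547,"y":-0.031,"z":0,"hand":100},{"ax":0,"ay":0,"az":13.8,"x":-0.4547,"y":-0.031,"z":0,"hand":100},{"ax":0,"ay":0,"az":13.8,"x":-0.4547,"y":-0.031,"z":0,"hand":100},{"ax":0,"ay":0,"az":13.8,"x":-0.4547,"y":-0.031,"z":0,"hand":100},{"ax":0,"ay":0,"az":13.8,"x":-0.4547,"y":-0.031,"z":0.03,"hand":100},{"ax":0,"ay":0,"az":13.8,"x":-0.4547,"y":-0.031,"z":0.07,"hand":100},{"ax":0,"ay":0,"az":13.8,"x":-0.4547,"y":-0.031,"z":0.09,"hand":100},{"ax":0,"ay":0,"az":13.8,"x":-0.4547,"y":-0.031,"z":0.09,"hand":100}]' 50
python3 -c "
from h import *
delta((.4345,-.3033,.126),81.8)"
```

```text
clock: 9.5
ee_pos: [0.4319, -0.3018, 0.1772]
tcp_rot: [-2.367, -2.049, 0.001]
force: [0.3, 1.1, -0.3]
gripper_width: 0.0854
grasp_force: 0.0
t 9.5 pos [ 0.4319 -0.3018  0.1772] F [ 0.3  1.1 -0.3] w 0.0854 
 shift [-0.0014  0.0032  0.0512] turn [-0.5  -0.38 -0.04]
```

```bash
python3 -m pendant '[{"ax":0,"ay":0,"az":0,"x":-0.001,"y":0.002,"z":0.025,"hand":100},{"ax":0,"ay":0,"az":0,"x":-0.001,"y":0.002,"z":0.045,"hand":100},{"ax":0,"ay":0,"az":0,"x":-0.001,"y":0.002,"z":0.0525,"hand":100},{"ax":0,"ay":0,"az":0,"x":-0.001,"y":0.002,"z":0.0525,"hand":60},{"ax":0,"ay":0,"az":0,"x":-0.001,"y":0.002,"z":0.0525,"hand":45}]'
python3 -c "
from h import *
delta((.4345,-.3033,.126),81.8)"
```

```text
clock: 10.0
ee_pos: [0.4375, -0.305, 0.1315]
tcp_rot: [2.373, 2.056, 0.0]
force: [-0.2, 0.8, 0.4]
gripper_width: 0.0592
grasp_force: 0.0
t 10.0 pos [ 0.4375 -0.305   0.1315] F [-0.2  0.8  0.4] w 0.0592 
 shift [ 0.0012 -0.0033  0.0055] turn [0.08 0.05 0.02]
```

```bash
python3 -m pendant '[{"ax":0,"ay":0,"az":0,"x":0.001,"y":-0.003,"z":0.0045,"hand":50},{"ax":0,"ay":0,"az":0,"x":0.001,"y":-0.003,"z":0.0045,"hand":50},{"ax":0,"ay":0,"az":0,"x":0.001,"y":-0.003,"z":0.0045,"hand":50}]'
```

```text
clock: 10.3
ee_pos: [0.434, -0.3036, 0.1262]
tcp_rot: [2.374, 2.056, -0.0]
force: [0.7, 0.3, 0.1]
gripper_width: 0.0426
grasp_force: 0.0
```

```bash
python3 -m pendant '[{"ax":0,"ay":0,"az":0,"x":0,"y":0,"z":0,"hand":0},{"ax":0,"ay":0,"az":0,"x":0,"y":0,"z":0,"hand":0},{"ax":0,"ay":0,"az":0,"x":0,"y":0,"z":0,"hand":0},{"ax":0,"ay":0,"az":0,"x":0,"y":0,"z":0,"hand":0},{"ax":0,"ay":0,"az":0,"x":0,"y":0,"z":0,"hand":0}]' 50
python3 -m pendant '[{"ax":0,"ay":0,"az":0,"x":0,"y":0,"z":-0.02,"hand":0},{"ax":0,"ay":0,"az":0,"x":0,"y":0,"z":-0.05,"hand":0},{"ax":0,"ay":0,"az":0,"x":0,"y":0,"z":-0.09,"hand":0},{"ax":0,"ay":0,"az":0,"x":0,"y":0,"z":-0.09,"hand":0},{"ax":0,"ay":0,"az":0,"x":0,"y":0,"z":-0.09,"hand":0}]'
python3 -c "
from h import *
delta((.4001,.3345,.22),97.2)"
```

```text
clock: 10.8
ee_pos: [0.4344, -0.3038, 0.1264]
tcp_rot: [2.374, 2.056, 0.0]
force: [-1.1, 0.6, 4.8]
gripper_width: 0.0288
grasp_force: 50.7
clock: 11.3
ee_pos: [0.4339, -0.3035, 0.2157]
tcp_rot: [2.375, 2.056, -0.0]
force: [-0.6, 0.2, -3.1]
gripper_width: 0.0287
grasp_force: 50.0
t 11.3 pos [ 0.4339 -0.3035  0.2157] F [-0.6  0.2 -3.1] w 0.0287 
 shift [ 0.6266 -0.1246 -0.0046] turn [  0.     0.03 -15.42]
```

The solenoid is held. I'll route through x≈0.46 at y=0 to keep the tool within reach.

```bash
python3 -m pendant '[{"ax":0,"ay":0,"az":-7,"x":0.304,"y":-0.01,"z":0,"hand":0},{"ax":0,"ay":0,"az":-7,"x":0.304,"y":-0.01,"z":0,"hand":0},{"ax":0,"ay":0,"az":-7,"x":0.304,"y":-0.01,"z":0,"hand":0},{"ax":0,"ay":0,"az":-7,"x":0.304,"y":-0.01,"z":0,"hand":0},{"ax":0,"ay":0,"az":-7,"x":0.304,"y":-0.01,"z":0,"hand":0},{"ax":0,"ay":0,"az":-7,"x":0.304,"y":-0.01,"z":0,"hand":0},{"ax":0,"ay":0,"az":-7,"x":0.304,"y":-0.01,"z":0,"hand":0},{"ax":0,"ay":0,"az":-7,"x":0.304,"y":-0.01,"z":0,"hand":0}]'
python3 -c "
from h import *
delta((.4001,.3345,.21),97.2)"
```

```text
clock: 12.1
ee_pos: [0.4663, 0.0005, 0.2141]
tcp_rot: [-2.239, -2.201, 0.003]
force: [0.1, -0.5, -2.0]
gripper_width: 0.0289
grasp_force: 50.0
t 12.1 pos [0.4663 0.0005 0.2141] F [ 0.1 -0.5 -2. ] w 0.0289 
 shift [ 0.3328 -0.0718  0.0044] turn [-0.17 -0.02 -8.17]
```

```bash
python3 -m pendant '[{"ax":0,"ay":0,"az":-8.2,"x":0.333,"y":-0.072,"z":0,"hand":0},{"ax":0,"ay":0,"az":-8.2,"x":0.333,"y":-0.072,"z":0,"hand":0},{"ax":0,"ay":0,"az":-8.2,"x":0.333,"y":-0.072,"z":0,"hand":0},{"ax":0,"ay":0,"az":-8.2,"x":0.333,"y":-0.072,"z":0,"hand":0},{"ax":0,"ay":0,"az":-8.2,"x":0.333,"y":-0.072,"z":0,"hand":0},{"ax":0,"ay":0,"az":-8.2,"x":0.333,"y":-0.072,"z":0,"hand":0},{"ax":0,"ay":0,"az":-8.2,"x":0.333,"y":-0.072,"z":0,"hand":0},{"ax":0,"ay":0,"az":-8.2,"x":0.333,"y":-0.072,"z":0.04,"hand":0},{"ax":0,"ay":0,"az":-8.2,"x":0.333,"y":-0.072,"z":0.06,"hand":0},{"ax":0,"ay":0,"az":-8.2,"x":0.333,"y":-0.072,"z":0.065,"hand":0},{"ax":0,"ay":0,"az":-8.2,"x":0.333,"y":-0.072,"z":0.065,"hand":0},{"ax":0,"ay":0,"az":-8.2,"x":0.333,"y":-0.072,"z":0.065,"hand":0}]'
python3 -c "
from h import *
delta((.4001,.3345,.127),97.2)"
```

```text
clock: 13.3
ee_pos: [0.4037, 0.3327, 0.1514]
tcp_rot: [2.084, 2.35, 0.001]
force: [-0.5, 0.1, -2.7]
gripper_width: 0.0287
grasp_force: 50.0
t 13.3 pos [0.4037 0.3327 0.1514] F [-0.5  0.1 -2.7] w 0.0287 
 shift [ 0.0022 -0.0034  0.0244] turn [ 0.05 -0.01 -0.32]
```

```bash
python3 -m pendant '[{"ax":0,"ay":0,"az":-0.3,"x":0.002,"y":-0.003,"z":0.01,"hand":0},{"ax":0,"ay":0,"az":-0.3,"x":0.002,"y":-0.003,"z":0.018,"hand":0},{"ax":0,"ay":0,"az":-0.3,"x":0.002,"y":-0.003,"z":0.022,"hand":0},{"ax":0,"ay":0,"az":-0.3,"x":0.002,"y":-0.003,"z":0.022,"hand":0},{"ax":0,"ay":0,"az":-0.3,"x":0.002,"y":-0.003,"z":0.022,"hand":0}]'
python3 -c "
from h import *
delta((.4001,.3345,.127),97.2)"
```

```text
clock: 13.8
ee_pos: [0.3994, 0.3349, 0.1288]
tcp_rot: [-2.076, -2.358, 0.0]
force: [1.3, 0.3, -1.4]
gripper_width: 0.0289
grasp_force: 50.1
t 13.8 pos [0.3994 0.3349 0.1288] F [ 1.3  0.3 -1.4] w 0.0289 
 shift [-0.0005  0.0007  0.0018] turn [-0.01  0.    0.09]
```

```bash
python3 -m pendant '[{"ax":0,"ay":0,"az":0,"x":0,"y":0.0005,"z":0.002,"hand":0},{"ax":0,"ay":0,"az":0,"x":0,"y":0.0005,"z":0.002,"hand":0},{"ax":0,"ay":0,"az":0,"x":0,"y":0.0005,"z":0.002,"hand":0}]'
python3 -m pendant '[{"ax":0,"ay":0,"az":0,"x":0,"y":0,"z":0,"hand":50},{"ax":0,"ay":0,"az":0,"x":0,"y":0,"z":0,"hand":60},{"ax":0,"ay":0,"az":0,"x":0,"y":0,"z":0,"hand":60},{"ax":0,"ay":0,"az":0,"x":0,"y":0,"z":-0.03,"hand":60},{"ax":0,"ay":0,"az":0,"x":0,"y":0,"z":-0.07,"hand":100},{"ax":0,"ay":0,"az":0,"x":0,"y":0,"z":-0.11,"hand":100},{"ax":0,"ay":0,"az":0,"x":0,"y":0,"z":-0.15,"hand":100},{"ax":0,"ay":0,"az":0,"x":0,"y":0,"z":-0.15,"hand":100},{"ax":0,"ay":0,"az":0,"x":0,"y":0,"z":-0.15,"hand":100}]'
python3 -c "
from h import *
wrist('s2');p,d,c=load('s2');blobs(p,d,c,.128,.136,'sol');blobs(p,d,c,.102,.2,'all',400)
cv2.imwrite('pics/s2z.png',cv2.resize(cv2.imread('pics/s2.png')[60:300,150:360],None,fx=2.5,fy=2.5))
delta((.46,0,.28),90)"
```

```text
clock: 14.1
ee_pos: [0.3999, 0.335, 0.1268]
tcp_rot: [2.076, 2.358, 0.0]
force: [-0.4, 0.2, -1.8]
gripper_width: 0.029
grasp_force: 50.1
clock: 15.0
ee_pos: [0.4003, 0.3353, 0.2775]
tcp_rot: [2.075, 2.357, 0.003]
force: [-0.7, -0.3, -0.5]
gripper_width: 0.0854
grasp_force: 0.0
sol n 335 px [240 168  29  34] rect mm [401.6 335.3] [29.5 36.4] ang 6.7 z 0.1304
sol n 116 px [242 242  33   5] rect mm [414.5 269.4] [35.9  1.6] ang 7.9 z 0.1325
sol n 529 px [242 247  32  23] rect mm [415.9 253.3] [34.5 27.8] ang 6.8 z 0.1327
sol n 55 px [236 248   7  11] rect mm [394.8 254.6] [ 7.1 15. ] ang 6.5 z 0.13
sol n 87 px [244 317  18   7] rect mm [421.5 165.1] [21.1  3.2] ang 8.4 z 0.1321
all n 7503 px [225 127  60 143] rect mm [404.9 312.6] [ 70.1 161.6] ang 7.3 z 0.1082
all n 2441 px [228 274  50  58] rect mm [420.4 167.4] [63.5 88.1] ang 5.7 z 0.1034
t 15.05 pos [0.3999 0.3347 0.2764] F [-0.3  0.1 -0. ] w 0.0856 
 shift [-0.3396  0.0173 -0.0034] turn [0.01 0.04 7.27]
```

View pics/s2z.png

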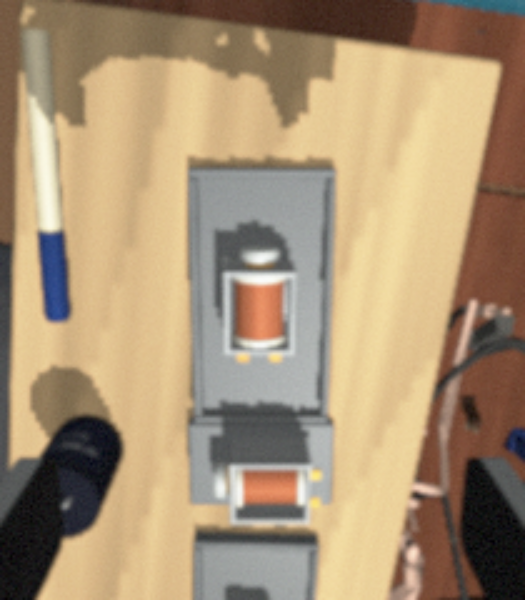

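The pushed-in solenoid sits within 1 mm of the left tray's centre, flat, with the plunger still in. Next is the pulled-out one in the middle tray.

```bash
python3 -m pendant '[{"ax":0,"ay":0,"az":7.3,"x":-0.34,"y":0.02,"z":0,"hand":100},{"ax":0,"ay":0,"az":7.3,"x":-0.34,"y":0.02,"z":0,"hand":100},{"ax":0,"ay":0,"az":7.3,"x":-0.34,"y":0.02,"z":0,"hand":100},{"ax":0,"ay":0,"az":7.3,"x":-0.34,"y":0.02,"z":0,"hand":100},{"ax":0,"ay":0,"az":7.3,"x":-0.34,"y":0.02,"z":0,"hand":100},{"ax":0,"ay":0,"az":7.3,"x":-0.34,"y":0.02,"z":0,"hand":100},{"ax":0,"ay":0,"az":7.3,"x":-0.34,"y":0.02,"z":0,"hand":100},{"ax":0,"ay":0,"az":7.3,"x":-0.34,"y":0.02,"z":0,"hand":100}]' >/dev/null
python3 -c "
from h import *
delta((.4363,-.0766,.20),85.7)"
```

```text
t 15.85 pos [ 0.4621 -0.0068  0.2747] F [-0.1 -0.3 -0.5] w 0.0854 
 shift [-0.0701 -0.0248  0.0748] turn [-0.2  -0.    3.67]
```

```bash
python3 -m pendant '[{"ax":0,"ay":0,"az":3.7,"x":-0.07,"y":-0.025,"z":0.02,"hand":100},{"ax":0,"ay":0,"az":3.7,"x":-0.07,"y":-0.025,"z":0.06,"hand":100},{"ax":0,"ay":0,"az":3.7,"x":-0.07,"y":-0.025,"z":0.1,"hand":100},{"ax":0,"ay":0,"az":3.7,"x":-0.07,"y":-0.025,"z":0.105,"hand":100},{"ax":0,"ay":0,"az":3.7,"x":-0.07,"y":-0.025,"z":0.105,"hand":100},{"ax":0,"ay":0,"az":3.7,"x":-0.07,"y":-0.025,"z":0.105,"hand":100}]'
python3 -c "
from h import *
delta((.4363,-.0766,.1265),85.7)"
```

```text
clock: 16.45
ee_pos: [0.4392, -0.0688, 0.1734]
tcp_rot: [2.289, 2.149, 0.002]
force: [-0.5, -0.3, 1.7]
gripper_width: 0.0852
grasp_force: 0.0
t 16.45 pos [ 0.4392 -0.0688  0.1734] F [-0.5 -0.3  1.7] w 0.0852 
 shift [-0.008  -0.0025  0.0469] turn [0.12 0.   0.7 ]
```

```bash
python3 -m pendant '[{"ax":0,"ay":0,"az":0.7,"x":-0.008,"y":-0.0025,"z":0.02,"hand":100},{"ax":0,"ay":0,"az":0.7,"x":-0.008,"y":-0.0025,"z":0.04,"hand":100},{"ax":0,"ay":0,"az":0.7,"x":-0.008,"y":-0.0025,"z":0.0465,"hand":100},{"ax":0,"ay":0,"az":0.7,"x":-0.008,"y":-0.0025,"z":0.0465,"hand":100},{"ax":0,"ay":0,"az":0.7,"x":-0.008,"y":-0.0025,"z":0.0465,"hand":100}]'
python3 -c "
from h import *
delta((.4363,-.0766,.1265),85.7)"
```

```text
clock: 16.95
ee_pos: [0.436, -0.0773, 0.1268]
tcp_rot: [2.303, 2.134, 0.002]
force: [-0.8, 0.5, 0.7]
gripper_width: 0.0853
grasp_force: 0.0
t 16.95 pos [ 0.436  -0.0773  0.1268] F [-0.8  0.5  0.7] w 0.0853 
 shift [0.0008 0.0002 0.0003] turn [ 0.13  0.03 -0.07]
```

```bash
python3 -m pendant '[{"ax":0,"ay":0,"az":0,"x":0,"y":0,"z":0,"hand":0},{"ax":0,"ay":0,"az":0,"x":0,"y":0,"z":0,"hand":0},{"ax":0,"ay":0,"az":0,"x":0,"y":0,"z":0,"hand":0},{"ax":0,"ay":0,"az":0,"x":0,"y":0,"z":0,"hand":0},{"ax":0,"ay":0,"az":0,"x":0,"y":0,"z":0,"hand":0},{"ax":0,"ay":0,"az":0,"x":0,"y":0,"z":0,"hand":0},{"ax":0,"ay":0,"az":0,"x":0,"y":0,"z":0,"hand":0},{"ax":0,"ay":0,"az":0,"x":0,"y":0,"z":0,"hand":0}]' 50
python3 -m pendant '[{"ax":0,"ay":0,"az":0,"x":0,"y":0,"z":-0.02,"hand":0},{"ax":0,"ay":0,"az":0,"x":0,"y":0,"z":-0.05,"hand":0},{"ax":0,"ay":0,"az":0,"x":0,"y":0,"z":-0.09,"hand":0},{"ax":0,"ay":0,"az":0,"x":0,"y":0,"z":-0.09,"hand":0},{"ax":0,"ay":0,"az":0,"x":0,"y":0,"z":-0.09,"hand":0}]'
python3 -c "
from h import *
delta((.4333,-.3004,.215),87.7)"
```

```text
clock: 17.75
ee_pos: [0.4353, -0.0777, 0.1258]
tcp_rot: [2.305, 2.134, 0.001]
force: [-0.2, 0.2, 5.7]
gripper_width: 0.0288
grasp_force: 50.6
clock: 18.25
ee_pos: [0.4347, -0.0777, 0.2152]
tcp_rot: [2.305, 2.133, -0.001]
force: [-0.2, -0.4, -1.7]
gripper_width: 0.029
grasp_force: 50.0
t 18.25 pos [ 0.4347 -0.0777  0.2152] F [-0.2 -0.4 -1.7] w 0.029 
 shift [-0.2222  0.0158  0.0004] turn [ 0.01  0.04 -2.13]
```

```bash
python3 -m pendant '[{"ax":0,"ay":0,"az":-2.1,"x":-0.223,"y":0.016,"z":0,"hand":0},{"ax":0,"ay":0,"az":-2.1,"x":-0.223,"y":0.016,"z":0,"hand":0},{"ax":0,"ay":0,"az":-2.1,"x":-0.223,"y":0.016,"z":0,"hand":0},{"ax":0,"ay":0,"az":-2.1,"x":-0.223,"y":0.016,"z":0,"hand":0},{"ax":0,"ay":0,"az":-2.1,"x":-0.223,"y":0.016,"z":0,"hand":0},{"ax":0,"ay":0,"az":-2.1,"x":-0.223,"y":0.016,"z":0.04,"hand":0},{"ax":0,"ay":0,"az":-2.1,"x":-0.223,"y":0.016,"z":0.06,"hand":0},{"ax":0,"ay":0,"az":-2.1,"x":-0.223,"y":0.016,"z":0.065,"hand":0},{"ax":0,"ay":0,"az":-2.1,"x":-0.223,"y":0.016,"z":0.065,"hand":0},{"ax":0,"ay":0,"az":-2.1,"x":-0.223,"y":0.016,"z":0.065,"hand":0}]' >/dev/null
python3 -c "
from h import *
delta((.4333,-.3013,.1265),87.7)"
```

```text
t 19.25 pos [ 0.434  -0.301   0.1508] F [ 0.4 -0.4 -0.7] w 0.0285 
 shift [-0.0003 -0.0007  0.0243] turn [0.03 0.02 0.02]
```

```bash
python3 -m pendant '[{"ax":0,"ay":0,"az":0,"x":0,"y":-0.0005,"z":0.01,"hand":0},{"ax":0,"ay":0,"az":0,"x":0,"y":-0.0005,"z":0.018,"hand":0},{"ax":0,"ay":0,"az":0,"x":0,"y":-0.0005,"z":0.0225,"hand":0},{"ax":0,"ay":0,"az":0,"x":0,"y":-0.0005,"z":0.0235,"hand":0},{"ax":0,"ay":0,"az":0,"x":0,"y":-0.0005,"z":0.0235,"hand":0},{"ax":0,"ay":0,"az":0,"x":0,"y":-0.0005,"z":0.0235,"hand":0}]'
```

```text
clock: 19.85
ee_pos: [0.4333, -0.3012, 0.127]
tcp_rot: [2.265, 2.176, -0.0]
force: [0.3, 0.8, -2.0]
gripper_width: 0.0288
grasp_force: 49.8
```

```bash
python3 -m pendant '[{"ax":0,"ay":0,"az":0,"x":0,"y":0,"z":0.0007,"hand":0},{"ax":0,"ay":0,"az":0,"x":0,"y":0,"z":0.0007,"hand":0},{"ax":0,"ay":0,"az":0,"x":0,"y":0,"z":0.0007,"hand":50},{"ax":0,"ay":0,"az":0,"x":0,"y":0,"z":0.0007,"hand":60},{"ax":0,"ay":0,"az":0,"x":0,"y":0,"z":0.0007,"hand":60},{"ax":0,"ay":0,"az":0,"x":0,"y":0,"z":-0.03,"hand":60},{"ax":0,"ay":0,"az":0,"x":0,"y":0,"z":-0.07,"hand":100},{"ax":0,"ay":0,"az":0,"x":0,"y":0,"z":-0.11,"hand":100},{"ax":0,"ay":0,"az":0,"x":0,"y":0,"z":-0.15,"hand":100},{"ax":0,"ay":0,"az":0,"x":0,"y":0,"z":-0.15,"hand":100},{"ax":0,"ay":0,"az":0,"x":0,"y":0,"z":-0.15,"hand":100}]' >/dev/null
python3 -c "
from h import *
wrist('s3');p,d,c=load('s3');blobs(p,d,c,.128,.136,'sol');blobs(p,d,c,.102,.2,'all',400)
cv2.imwrite('pics/s3z.png',cv2.resize(cv2.imread('pics/s3.png')[100:300,170:350],None,fx=2.5,fy=2.5))
delta((.46,.08,.28),93)"
```

```text
sol n 49 px [240  40  24   4] rect mm [ 437.7 -166.9] [ 1.2 21. ] ang 88.2 z 0.1322
sol n 327 px [240 166  29  34] rect mm [ 434.9 -299.5] [36.  29.6] ang 87.1 z 0.1304
sol n 644 px [247 240  33  28] rect mm [ 441.7 -381.4] [30.6 35.7] ang 87.6 z 0.1327
all n 4030 px [215   0  73  58] rect mm [ 438.  -149.1] [51.4 70. ] ang 87.4 z 0.1093
all n 7528 px [225 124  61 144] rect mm [ 434.2 -321.7] [161.6  69.8] ang 87.8 z 0.1084
t 21.0 pos [ 0.4328 -0.301   0.2764] F [-0.7 -0.3 -0.5] w 0.0853 
 shift [ 0.3818  0.0117 -0.0037] turn [-0.03  0.   -5.32]
```

View pics/s3z.png

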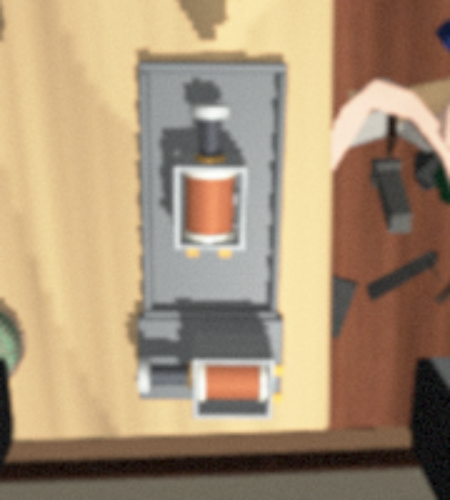

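The pulled-out solenoid is also within 1 mm of the right tray's centre, with the plunger still out. Last is the relay, from the spare tray to the middle one.

```bash
python3 -m pendant '[{"ax":0,"ay":0,"az":-5.3,"x":0.382,"y":0.012,"z":0,"hand":100},{"ax":0,"ay":0,"az":-5.3,"x":0.382,"y":0.012,"z":0,"hand":100},{"ax":0,"ay":0,"az":-5.3,"x":0.382,"y":0.012,"z":0,"hand":100},{"ax":0,"ay":0,"az":-5.3,"x":0.382,"y":0.012,"z":0,"hand":100},{"ax":0,"ay":0,"az":-5.3,"x":0.382,"y":0.012,"z":0,"hand":100},{"ax":0,"ay":0,"az":-5.3,"x":0.382,"y":0.012,"z":0,"hand":100},{"ax":0,"ay":0,"az":-5.3,"x":0.382,"y":0.012,"z":0,"hand":100},{"ax":0,"ay":0,"az":-5.3,"x":0.382,"y":0.012,"z":0,"hand":100},{"ax":0,"ay":0,"az":-5.3,"x":0.382,"y":0.012,"z":0,"hand":100},{"ax":0,"ay":0,"az":-5.3,"x":0.382,"y":0.012,"z":0,"hand":100},{"ax":0,"ay":0,"az":-5.3,"x":0.382,"y":0.012,"z":0,"hand":100}]' >/dev/null
python3 -c "
from h import *
delta((.4216,.151,.18),95.3)"
```

```text
t 22.1 pos [0.4601 0.0784 0.2758] F [0.  0.3 1.1] w 0.0855 
 shift [ 0.0744 -0.0346  0.0959] turn [-0.11 -0.   -2.45]
```

```bash
python3 -m pendant '[{"ax":0,"ay":0,"az":-2.4,"x":0.074,"y":-0.035,"z":0,"hand":100},{"ax":0,"ay":0,"az":-2.4,"x":0.074,"y":-0.035,"z":0.04,"hand":100},{"ax":0,"ay":0,"az":-2.4,"x":0.074,"y":-0.035,"z":0.08,"hand":100},{"ax":0,"ay":0,"az":-2.4,"x":0.074,"y":-0.035,"z":0.096,"hand":100},{"ax":0,"ay":0,"az":-2.4,"x":0.074,"y":-0.035,"z":0.096,"hand":100},{"ax":0,"ay":0,"az":-2.4,"x":0.074,"y":-0.035,"z":0.096,"hand":100}]' >/dev/null
python3 -c "
from h import *
delta((.4216,.151,.1315),95.3)"
```

```text
t 22.7 pos [0.4221 0.1511 0.1811] F [ 1.2 -0.3  0.9] w 0.0852 
 shift [-0.0001 -0.0005  0.0496] turn [-0.02 -0.03 -0.05]
```

```bash
python3 -m pendant '[{"ax":0,"ay":0,"az":0,"x":0,"y":-0.0005,"z":0.025,"hand":100},{"ax":0,"ay":0,"az":0,"x":0,"y":-0.0005,"z":0.042,"hand":100},{"ax":0,"ay":0,"az":0,"x":0,"y":-0.0005,"z":0.049,"hand":100},{"ax":0,"ay":0,"az":0,"x":0,"y":-0.0005,"z":0.049,"hand":100},{"ax":0,"ay":0,"az":0,"x":0,"y":-0.0005,"z":0.049,"hand":0},{"ax":0,"ay":0,"az":0,"x":0,"y":-0.0005,"z":0.049,"hand":0},{"ax":0,"ay":0,"az":0,"x":0,"y":-0.0005,"z":0.049,"hand":0},{"ax":0,"ay":0,"az":0,"x":0,"y":-0.0005,"z":0.049,"hand":0},{"ax":0,"ay":0,"az":0,"x":0,"y":-0.0005,"z":0.049,"hand":0},{"ax":0,"ay":0,"az":0,"x":0,"y":-0.0005,"z":0.049,"hand":0},{"ax":0,"ay":0,"az":0,"x":0,"y":-0.0005,"z":0.049,"hand":0},{"ax":0,"ay":0,"az":0,"x":0,"y":-0.0005,"z":0.049,"hand":0}]' 30
python3 -m pendant '[{"ax":0,"ay":0,"az":0,"x":0,"y":0,"z":-0.02,"hand":0},{"ax":0,"ay":0,"az":0,"x":0,"y":0,"z":-0.05,"hand":0},{"ax":0,"ay":0,"az":0,"x":0,"y":0.02,"z":-0.07,"hand":0},{"ax":0,"ay":0,"az":0,"x":0,"y":0.035,"z":-0.07,"hand":0},{"ax":0,"ay":0,"az":0,"x":0,"y":0.035,"z":-0.07,"hand":0},{"ax":0,"ay":0,"az":0,"x":0,"y":0.035,"z":-0.07,"hand":0}]'
python3 -c "
from h import *
delta((.4414,-.0718,.20),86.5)"
```

```text
clock: 23.9
ee_pos: [0.4216, 0.1522, 0.1322]
tcp_rot: [2.114, 2.323, 0.001]
force: [-0.6, -1.0, 6.2]
gripper_width: 0.022
grasp_force: 31.3
clock: 24.5
ee_pos: [0.4549, 0.1556, 0.2009]
tcp_rot: [-2.112, -2.322, 0.002]
force: [0.2, -0.4, -0.5]
gripper_width: 0.0226
grasp_force: 30.6
t 24.5 pos [0.4549 0.1556 0.2009] F [ 0.2 -0.4 -0.5] w 0.0226 
 shift [-0.2251 -0.0349  0.0007] turn [-0.17 -0.07  8.93]
```

```bash
python3 -m pendant '[{"ax":0,"ay":0,"az":8.9,"x":-0.224,"y":-0.015,"z":0,"hand":0},{"ax":0,"ay":0,"az":8.9,"x":-0.224,"y":-0.02,"z":0,"hand":0},{"ax":0,"ay":0,"az":8.9,"x":-0.224,"y":-0.025,"z":0,"hand":0},{"ax":0,"ay":0,"az":8.9,"x":-0.224,"y":-0.03,"z":0,"hand":0},{"ax":0,"ay":0,"az":8.9,"x":-0.224,"y":-0.035,"z":0,"hand":0},{"ax":0,"ay":0,"az":8.9,"x":-0.224,"y":-0.035,"z":0.03,"hand":0},{"ax":0,"ay":0,"az":8.9,"x":-0.224,"y":-0.035,"z":0.05,"hand":0},{"ax":0,"ay":0,"az":8.9,"x":-0.224,"y":-0.035,"z":0.05,"hand":0},{"ax":0,"ay":0,"az":8.9,"x":-0.224,"y":-0.035,"z":0.05,"hand":0}]' >/dev/null
python3 -c "
from h import *
delta((.4414,-.0705,.1325),86.5)"
```

```text
t 25.4 pos [ 0.4415 -0.0703  0.1518] F [0.6 0.3 0.8] w 0.0223 
 shift [-0.0002 -0.0001  0.0193] turn [-0.06 -0.01  0.03]
```

```bash
python3 -m pendant '[{"ax":0,"ay":0,"az":0,"x":0,"y":0,"z":0.01,"hand":0},{"ax":0,"ay":0,"az":0,"x":0,"y":0,"z":0.016,"hand":0},{"ax":0,"ay":0,"az":0,"x":0,"y":0,"z":0.019,"hand":0},{"ax":0,"ay":0,"az":0,"x":0,"y":0,"z":0.019,"hand":0},{"ax":0,"ay":0,"az":0,"x":0,"y":0,"z":0.0195,"hand":0}]'
python3 -m pendant '[{"ax":0,"ay":0,"az":0,"x":0,"y":0,"z":0,"hand":0},{"ax":0,"ay":0,"az":0,"x":0,"y":0,"z":0,"hand":45},{"ax":0,"ay":0,"az":0,"x":0,"y":0,"z":0,"hand":60},{"ax":0,"ay":0,"az":0,"x":0,"y":0,"z":0,"hand":60},{"ax":0,"ay":0,"az":0,"x":0,"y":0,"z":-0.03,"hand":60},{"ax":0,"ay":0,"az":0,"x":0,"y":0,"z":-0.07,"hand":100},{"ax":0,"ay":0,"az":0,"x":0,"y":0,"z":-0.11,"hand":100},{"ax":0,"ay":0,"az":0,"x":0,"y":0,"z":-0.14,"hand":100},{"ax":0,"ay":0,"az":0,"x":0,"y":0,"z":-0.14,"hand":100},{"ax":0,"ay":0,"az":0,"x":0,"y":0,"z":-0.14,"hand":100}]' 
python3 -c "
from h import *
wrist('s4');p,d,c=load('s4');blobs(p,d,c,.137,.145,'rel');blobs(p,d,c,.102,.2,'all',400)
t,d=optics.camera('top');s,_=optics.camera('scene')
a=cv2.resize(cv2.imread('pics/s4.png')[60:300,170:350],(300,400));b=cv2.resize(t[150:240,100:415,::-1],(700,200))
cv2.imwrite('pics/end.png',np.vstack([np.hstack([a,cv2.resize(s[130:290,80:400,::-1],(400,400))]),b]))"
```

```text
clock: 25.9
ee_pos: [0.4424, -0.0708, 0.1324]
tcp_rot: [2.288, 2.152, 0.0]
force: [-0.4, 0.4, -1.7]
gripper_width: 0.0221
grasp_force: 30.6
clock: 26.9
ee_pos: [0.4424, -0.071, 0.2725]
tcp_rot: [2.288, 2.151, -0.0]
force: [0.8, -0.2, -0.8]
gripper_width: 0.0856
grasp_force: 0.0
rel n 588 px [244 176  22  27] rect mm [443.7 -72. ] [27.7 21.4] ang 87.3 z 0.1399
rel n 89 px [244 249  21   7] rect mm [ 439.3 -140.2] [ 4.1 21.6] ang 86.3 z 0.1421
all n 1081 px [189   0  71  23] rect mm [425.9 101.2] [64.4 18.9] ang 4.3 z 0.1043
all n 7616 px [223 126  61 150] rect mm [441.6 -93.7] [162.1  70.1] ang 87.2 z 0.1076
all n 990 px [234 305  49  27] rect mm [ 437.2 -260.9] [42.1 63.1] ang 86.9 z 0.1035
```

View pics/end.png

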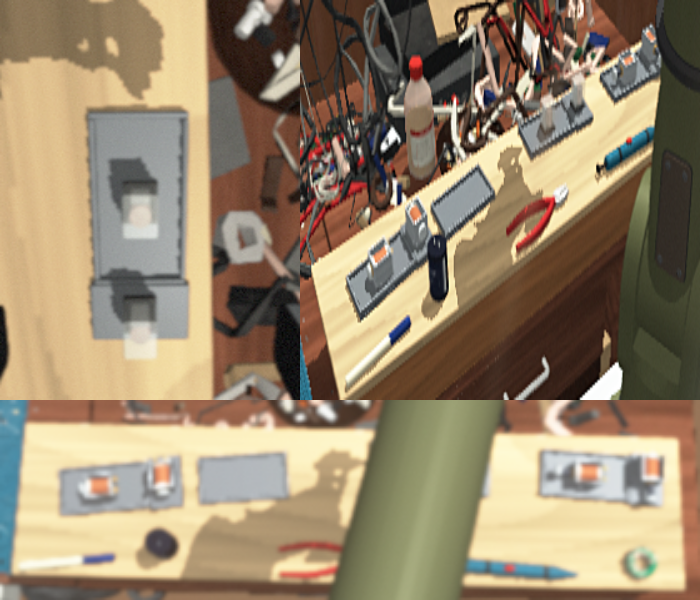

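All three parts are centred in their matching trays, the spare tray is empty, and the capacitor is standing where it was. The robot is clear of everything.

```bash
python3 -c "
from plant import arm
print(arm.hand_in())"
```

```text
the job is handed in; nothing more can be done
None
```

The job is handed in at about 27 s: the relay and both solenoids sit flat within about 1 mm of the centres of their matching trays, the plungers look unchanged, and the capacitor is still standing in place.

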